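# Dock and pin the charging caddies in the pantry closet

### The arm

A 6-joint arm with a two-finger parallel gripper is mounted at the origin on the work surface. World frame = base frame: x ahead of the robot, y to its left, z up, the work surface at z = 0. Lengths are in m, angles in rad, forces in N, time in s.
With the tool pointing down it reaches from about 0.3 to 0.775 m from the base axis. Payload 14.6 kg.
Tool frame: the origin (TCP) lies midway between the tips of the shut fingers; the grasp point (between the pads) lies 19 mm behind it (ctrl.pinch_z is the z of the grasp point in the tool frame, in m); z points along the fingers, y is the line along which they close (so a half turn about z gives the same grasp; the last joint's range is limited). The gripper opens to 94 mm and grips with 3 to 60 N. Pads are 16 mm wide; open, the fingers measure 119 mm over their backs; the gripper's body (75 mm by 177 mm) begins 78 mm behind the grasp point.
Start: joints at [-1.239, 0.3, 1.521, -0, 1.321, -0.067], TCP at [0.214, -0.507, 0.205] pointing down, gripper open.
Joint ranges: [-3.03, 3.03], [-0.79, 2.21], [0.23, 2.52], [-1.04, 4.18], [0, 3.07], [-2.55, 2.55]. Speed limits (rad/s): [2.22, 2.22, 2.57, 3.14, 3.14, 3.14].

### API

Orientations are given as [roll, pitch, yaw] about the fixed x, y, z axes, in that order (R = Rz(yaw) Ry(pitch) Rx(roll)).
In Python, from station import ctrl, camera, ticket gives the robot as it stands. The module is installed in compiled form; this text tells all that it offers.
- The arm moves only by the shell command python3 -m inch 'ROWS' [FORCE]. ROWS is text: rows parted by semicolons, each of 7 numbers parted by spaces: the opening, from -1 (shut) to 1 (fully open), then the shift along the tool's x, y, z in units of 0.03 m (1.0 is 0.03 m), then the turn, a rotation vector about the tool's x, y, z in units of 10 degrees (1.0 is 10 degrees). In form: grip dx dy dz rx ry rz; .... A call has 1 to 10 rows; each row shifts and turns the commanded pose from where the row before left it, along the tool's axes as they then stand; what a row does not reach is not made up. A row lasts 1/8 s, in which the tool goes at most 62.5 mm and 10.7 degrees, less where a joint would pass 70% of its speed; a pose out of reach is approached as far as the arm can. A call with a number of a shift or a turn outside -1 to 1 is refused whole. A call with a gripper value outside its range is refused whole. The fingers move at their own pace and stop on an object; FORCE is the grip in N (left out, the last holds). Time passes only in rows, so rows that do not move let the fingers close. It gives the time, the measured TCP pose, the force, the opening and the grip force at its end, in the units of the state.
- ctrl.get_obs(): the state, without advancing time (a new reading comes with each control period).
- camera(name): name is "side" or "top" or "wrist"; returns a dict with "img" (480x640x3 uint8, blue, green, red), "range_z" (480x640 float32, m along the optical axis (not along the pixel's ray), 0 where there is no reading), "intrinsics" (3x3 intrinsics, pixels), "view" (4x4, takes a point from world to camera coordinates). Camera axes: x right, y down, z forward; pixel columns grow to the right and rows downward; lengths in m; the calibration is good to about 2 mm. A picture is of the moment at which its call begins.
- ticket.hand_in(): hands the job in; it is judged then, once.
The state is a dict: "time_s": time; "qpos": joint angles; "joint_vel": joint speeds; "tau": joint torques, N m; "ee_pos": TCP position; "eef_rot": TCP orientation; "force": force on the tool from outside, world axes, zero at the start; "moment": the same for the moment, N m; "grip_width": finger opening in m; "grip_force": force on a finger pad.
Only numpy, scipy, OpenCV 4.12 (cv2) and the standard library are available. Lean on these libraries where they do the work, as an engineer would, in place of code of your own. Each camera call takes 0.05 s, during which the arm holds its last target. There are 200 camera calls.

### The job

First switch the isolator off; then push every charging caddy on the table fully home into a bay of the dock, and drop a retaining pin all the way down through the lug plate and the tongue of each one, its collar resting on the plate. Once they are all pinned, switch the isolator back on; spare pins are not needed, and do not knock over or shove away the food box or the mug.

Things in the scene. Friction and masses are not known exactly. Their poses are not given: they have to be found in the camera images.
- dock: Fixed dock: three bays 145 apart along its y, open towards the robot; x points into the bays, z up. Origin on the table, where a caddy's origin is when home in the middle bay (others at y = -145, +145). Bay: guides 93 apart inside, 22 high, x 0 to 72, with flared noses from x = -28 (about 110 apart); a 34 high stop wall at x = 72 meets the tongue tip when home. The base's rear sticks out.
- bay0_hole (a point): Centre, at the top face (34 above the table), of the 13 hole in the fixed steel lug plate over the right-hand (lowest y) bay: x = 53 in the dock's frame. Plate 34 x 62, 26 to 34 above the table; the tongue slides in under it, and when home its hole lies right below.
- bay1_hole (a point): Centre, at the top face (34 above the table), of the 13 hole in the fixed steel lug plate over the middle bay: x = 53 in the dock's frame. Plate 34 x 62, 26 to 34 above the table; the tongue slides in under it, and when home its hole lies right below.
- bay2_hole (a point): Centre, at the top face (34 above the table), of the 13 hole in the fixed steel lug plate over the left-hand (highest y) bay: x = 53 in the dock's frame. Plate 34 x 62, 26 to 34 above the table; the tongue slides in under it, and when home its hole lies right below.
- caddy_lantern: Loose caddy, 0.4-0.8 kg: flat base 90 wide (y), x -60 to +35, 26 high, slides on the table; 8 thick, 36 wide tongue on to x = +72, underside 14 above the table, with a 13 hole at x = +53. On it a round camping lantern, its cap 50 across, 78 to 100 above the table. Origin: on the table under the middle of the appliance; x along the tongue, away from the robot, z up. May be absent (None).
- caddy_radio: Loose caddy, 0.4-0.8 kg: flat base 90 wide (y), x -60 to +35, 26 high, slides on the table; 8 thick, 36 wide tongue on to x = +72, underside 14 above the table, with a 13 hole at x = +53. On it a white radio, a box 42 deep (x), 82 wide, top at 100. Origin: on the table under the middle of the appliance; x along the tongue, away from the robot, z up. May be absent (None).
- caddy_battery: Loose caddy, 0.4-0.8 kg: flat base 90 wide (y), x -60 to +35, 26 high, slides on the table; 8 thick, 36 wide tongue on to x = +72, underside 14 above the table, with a 13 hole at x = +53. On it a battery pack 48 deep (x), 66 wide, 40 wide above 76, top at 100. Origin: on the table under the middle of the appliance; x along the tongue, away from the robot, z up. May be absent (None).
- caddy_lantern_hole (a point): Centre of the tongue hole of caddy_lantern, at the tongue's top face (22 above the table).
- caddy_radio_hole (a point): Centre of the tongue hole of caddy_radio, at the tongue's top face (22 above the table).
- caddy_battery_hole (a point): Centre of the tongue hole of caddy_battery, at the tongue's top face (22 above the table).
- pin0: Loose steel pin, 70 g, upright in the pin stand; all alike. From the tip up: shaft 10 diameter, 30 long; collar 22 diameter, 4 thick; knob 18 diameter, 36 long (grip it here); 70 in all. Origin at the tip, z towards the head. With its collar on the stand or on a lug plate the tip is 4 above the table.
- pin1: Loose steel pin, 70 g, upright in the pin stand; all alike. From the tip up: shaft 10 diameter, 30 long; collar 22 diameter, 4 thick; knob 18 diameter, 36 long (grip it here); 70 in all. Origin at the tip, z towards the head. With its collar on the stand or on a lug plate the tip is 4 above the table.
- pin2: Loose steel pin, 70 g, upright in the pin stand; all alike. From the tip up: shaft 10 diameter, 30 long; collar 22 diameter, 4 thick; knob 18 diameter, 36 long (grip it here); 70 in all. Origin at the tip, z towards the head. With its collar on the stand or on a lug plate the tip is 4 above the table.
- pin3: Loose steel pin, 70 g, upright in the pin stand; all alike. From the tip up: shaft 10 diameter, 30 long; collar 22 diameter, 4 thick; knob 18 diameter, 36 long (grip it here); 70 in all. Origin at the tip, z towards the head. With its collar on the stand or on a lug plate the tip is 4 above the table.
- pin_stand: Fixed wooden block 186 (x) by 56 (y) by 34 high with a row of four 13 holes along its x, 44 apart, in which the pins stand. Origin under its centre. It lies to the left or the right of the dock's mouth.
- isolator (a joint): Isolator lever, hinged about the y axis of its base: 0 = off, leaning towards the robot (base -x) 0.5 rad from upright; 1 = on, leaning 0.5 rad away (base +x). It has light friction (about 1 N at the ball) and stays where it is left. Starts on.
- isolator_tip (a point): Centre of the black ball, 26 diameter, at the end of the isolator's 85 long, 10 thick lever; about 97 above the table at either end of the swing and 107 half-way. Its orientation turns with the lever.
- isolator_base: Fixed isolator housing, 70 (x) by 50 (y) by 25 high; origin under its centre; the lever's hinge lies 22 above the origin, along y. It lies on the side of the dock's mouth that the pin stand is not on.
- food_box: Bystander: cardboard box 50 x 110 x 140 high, at the right of the dock. Origin under its centre.
- mug: Bystander: white mug, 80 diameter, 90 high, at the left of the dock. Origin under its centre.
Things that resemble listed ones, but are neither listed nor needed, are in the scene too. What is shaped like the caddy_lantern but orange is not meant.

How it is judged:
On the way, in this order (a step that is already met when the one before it is completed fails the run):
1. the isolator is switched off before any caddy is pushed home (value of joint isolator below 0.12 rad and x of each of caddy_lantern_hole, caddy_radio_hole, caddy_battery_hole in the frame of dock below 0.035 m), for 0.2 s.
2. every caddy present is home in a bay with a pin down through plate and tongue, the isolator still off (x of caddy_lantern_hole in the frame of dock between 0.046 and 0.06 m and height (world z) of each of caddy_lantern_hole, caddy_radio_hole, caddy_battery_hole below 0.026 m and ((horizontal distance between pin0 and caddy_lantern_hole below 0.006 m and height (world z) of pin0 below 0.008 m and angle between pin0's own z axis and vertical below 0.2 rad) or (horizontal distance between pin1 and caddy_lantern_hole below 0.006 m and height (world z) of pin1 below 0.008 m and angle between pin1's own z axis and vertical below 0.2 rad) or (horizontal distance between pin2 and caddy_lantern_hole below 0.006 m and height (world z) of pin2 below 0.008 m and angle between pin2's own z axis and vertical below 0.2 rad) or (horizontal distance between pin3 and caddy_lantern_hole below 0.006 m and height (world z) of pin3 below 0.008 m and angle between pin3's own z axis and vertical below 0.2 rad)) and x of caddy_radio_hole in the frame of dock between 0.046 and 0.06 m and ((horizontal distance between pin0 and caddy_radio_hole below 0.006 m and height (world z) of pin0 below 0.008 m and angle between pin0's own z axis and vertical below 0.2 rad) or (horizontal distance between pin1 and caddy_radio_hole below 0.006 m and height (world z) of pin1 below 0.008 m and angle between pin1's own z axis and vertical below 0.2 rad) or (horizontal distance between pin2 and caddy_radio_hole below 0.006 m and height (world z) of pin2 below 0.008 m and angle between pin2's own z axis and vertical below 0.2 rad) or (horizontal distance between pin3 and caddy_radio_hole below 0.006 m and height (world z) of pin3 below 0.008 m and angle between pin3's own z axis and vertical below 0.2 rad)) and x of caddy_battery_hole in the frame of dock between 0.046 and 0.06 m and ((horizontal distance between pin0 and caddy_battery_hole below 0.006 m and height (world z) of pin0 below 0.008 m and angle between pin0's own z axis and vertical below 0.2 rad) or (horizontal distance between pin1 and caddy_battery_hole below 0.006 m and height (world z) of pin1 below 0.008 m and angle between pin1's own z axis and vertical below 0.2 rad) or (horizontal distance between pin2 and caddy_battery_hole below 0.006 m and height (world z) of pin2 below 0.008 m and angle between pin2's own z axis and vertical below 0.2 rad) or (horizontal distance between pin3 and caddy_battery_hole below 0.006 m and height (world z) of pin3 below 0.008 m and angle between pin3's own z axis and vertical below 0.2 rad)) and value of joint isolator below 0.5 rad), for 0.3 s.
3. the isolator is switched back on (value of joint isolator above 0.88 rad), for 0.2 s.
At the end, for the whole second after the job is handed in: Every caddy present has its tongue hole within 7 mm of the lug plate holes' line across the dock, a pin stands in that hole (within 6 mm, tip lower than 8 mm above the table, tilted less than 0.2 rad), and the isolator lever is on (above 0.88) (x of caddy_lantern_hole in the frame of dock between 0.046 and 0.06 m and height (world z) of each of caddy_lantern_hole, caddy_radio_hole, caddy_battery_hole below 0.026 m and ((horizontal distance between pin0 and caddy_lantern_hole below 0.006 m and height (world z) of pin0 below 0.008 m and angle between pin0's own z axis and vertical below 0.2 rad) or (horizontal distance between pin1 and caddy_lantern_hole below 0.006 m and height (world z) of pin1 below 0.008 m and angle between pin1's own z axis and vertical below 0.2 rad) or (horizontal distance between pin2 and caddy_lantern_hole below 0.006 m and height (world z) of pin2 below 0.008 m and angle between pin2's own z axis and vertical below 0.2 rad) or (horizontal distance between pin3 and caddy_lantern_hole below 0.006 m and height (world z) of pin3 below 0.008 m and angle between pin3's own z axis and vertical below 0.2 rad)) and x of caddy_radio_hole in the frame of dock between 0.046 and 0.06 m and ((horizontal distance between pin0 and caddy_radio_hole below 0.006 m and height (world z) of pin0 below 0.008 m and angle between pin0's own z axis and vertical below 0.2 rad) or (horizontal distance between pin1 and caddy_radio_hole below 0.006 m and height (world z) of pin1 below 0.008 m and angle between pin1's own z axis and vertical below 0.2 rad) or (horizontal distance between pin2 and caddy_radio_hole below 0.006 m and height (world z) of pin2 below 0.008 m and angle between pin2's own z axis and vertical below 0.2 rad) or (horizontal distance between pin3 and caddy_radio_hole below 0.006 m and height (world z) of pin3 below 0.008 m and angle between pin3's own z axis and vertical below 0.2 rad)) and x of caddy_battery_hole in the frame of dock between 0.046 and 0.06 m and ((horizontal distance between pin0 and caddy_battery_hole below 0.006 m and height (world z) of pin0 below 0.008 m and angle between pin0's own z axis and vertical below 0.2 rad) or (horizontal distance between pin1 and caddy_battery_hole below 0.006 m and height (world z) of pin1 below 0.008 m and angle between pin1's own z axis and vertical below 0.2 rad) or (horizontal distance between pin2 and caddy_battery_hole below 0.006 m and height (world z) of pin2 below 0.008 m and angle between pin2's own z axis and vertical below 0.2 rad) or (horizontal distance between pin3 and caddy_battery_hole below 0.006 m and height (world z) of pin3 below 0.008 m and angle between pin3's own z axis and vertical below 0.2 rad)) and value of joint isolator above 0.88 rad); the robot touches nothing.
It fails at once if the food box or the mug is shoved away (more than 4 cm) or knocked over (distance of any of food_box, mug from where it was at the start of the episode above 0.04 m or angle between any of food_box, mug's own z axis and vertical above 0.6 rad).
Of caddy_lantern, caddy_radio, caddy_battery only 2 to 3 are there at a start; the rules pass over those that are not, and their reading is None.
At some moment in a run one of caddy_lantern, caddy_radio, caddy_battery may be knocked a few centimetres aside while the robot is not near it.
Once in a run the grip may slacken for a moment while it holds something.
It also fails if it takes over 210 s, if anything falls off the work surface, if the arm or the gripper's body presses on something with over 40 N, if the wrist force passes 120 N, or if a joint passes its speed limit or range.

## Working session

There is one attempt and no reset: what is moved stays moved. The work goes in short steps, Python scripts to look and compute and a shell command to move; the robot and the scene stay as the last step left them, time stands still between calls to the robot, and variables do not carry over. Pictures are saved under pics/ and viewed, at most 14 in all, crops included, and the job is handed in when it is done.

```bash
mkdir -p pics && ls && python3 - <<'E'
from station import ctrl,camera
import cv2
o=ctrl.get_obs();print(o, ctrl.pinch_z)
for n in("side","top"):
    c=camera(n);cv2.imwrite(f"pics/{n}0.png",c["img"]);print(n,c["intrinsics"],c["view"])
E
```

```text
pics
{'time_s': 0.0, 'qpos': array([-1.23860112e+00,  3.00475943e-01,  1.52157868e+00,  1.18567496e-05,
        1.32071179e+00, -6.66255990e-02]), 'joint_vel': array([-1.36086580e-03,  7.22142534e-05, -9.02561449e-04, -5.63122014e-04,
        1.51833413e-03, -3.95601759e-04]), 'tau': array([ 9.93416070e-04, -5.31802905e+01, -3.52731979e+01,  7.09346356e-02,
        2.43740890e-02, -1.27939261e-04]), 'ee_pos': array([ 0.21348309, -0.50658988,  0.2048847 ]), 'eef_rot': array([-3.14042226e+00, -8.96034374e-05,  3.98817810e-01]), 'force': array([-0.39124386, -0.0281589 ,  0.05395011]), 'moment': array([ 0.05122148, -0.02626971,  0.02140026]), 'grip_force': 0.0, 'grip_width': 0.09437096457158682} -0.0188
side [[544.82484548   0.         320.39518507]
 [  0.         544.82484548 239.04026365]
 [  0.           0.           1.        ]] [[-0.71244043 -0.70166148 -0.00999021  0.34096318]
 [-0.44235677  0.46011285 -0.76981599  0.28508713]
 [ 0.54474685 -0.54402879 -0.6381877   1.23550795]
 [ 0.          0.          0.          1.        ]]
top [[564.97346502   0.         321.57661439]
 [  0.         564.97346502 239.84945334]
 [  0.           0.           1.        ]] [[-0.02741475 -0.99962348  0.00115173  0.01064208]
 [-0.98197984  0.02671532 -0.18708792  0.50975193]
 [ 0.18698671 -0.00625994 -0.9823425   1.12392525]
 [ 0.          0.          0.          1.        ]]
```

View pics/top0.png

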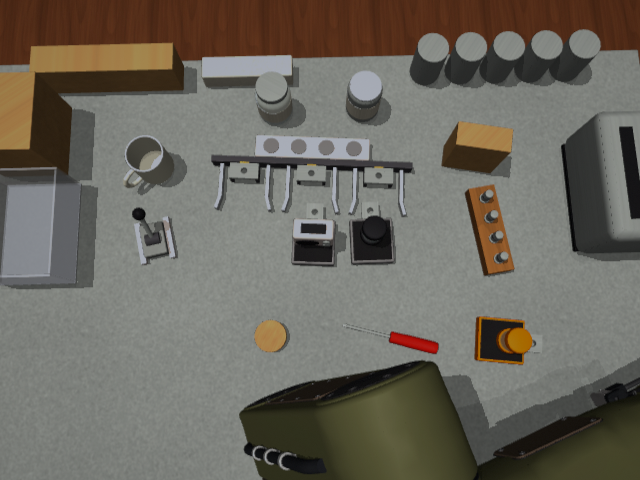

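View pics/side0.png

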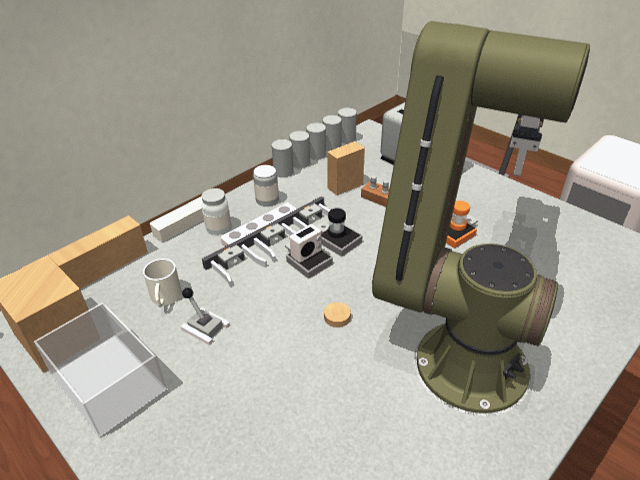

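Top view: dock lug plates at (243,172), (311,175) and (378,177). Caddy with the white radio at (314,240), and with the black lantern at (373,240). Pins in the stand at (487,197)…(501,257), isolator at (148,235) with its ball at (138,214). Mug is at (147,158) and food box at (478,147).

Possible confusions: the orange lantern at (515,341) is the decoy against the black lantern at (373,235). The jars at (272,93) and (365,95) and the disc at (270,336) are distractors. The arm may be hiding a battery caddy.

```bash
cat > h.py <<'E'
from station import ctrl,camera
import numpy as np,cv2
from scipy.spatial.transform import Rotation as R
def cloud(n):
    c=camera(n);d=c["range_z"];K=c["intrinsics"];V=c["view"]
    v,u=np.indices(d.shape)
    p=np.stack([(u-K[0,2])/K[0,0]*d,(v-K[1,2])/K[1,1]*d,d],-1)
    w=(p-V[:3,3])@V[:3,:3]; w[d==0]=np.nan
    return c["img"],w
def blobs(w,zlo,zhi,xr=(.1,.9),yr=(-.5,.5),amin=8):
    m=((w[...,2]>zlo)&(w[...,2]<zhi)&(w[...,0]>xr[0])&(w[...,0]<xr[1])&(w[...,1]>yr[0])&(w[...,1]<yr[1])).astype(np.uint8)
    n,l,s,c=cv2.connectedComponentsWithStats(m,connectivity=4)
    out=[]
    for i in range(1,n):
        if s[i,4]<amin: continue
        q=w[l==i]; r=cv2.minAreaRect((q[:,:2]*1000).astype(np.float32))
        out.append((c[i].round(0).tolist(),s[i,4],q.mean(0).round(4).tolist(),[np.round(a,1).tolist() for a in r]))
    return out
def to(x,y,z,yaw=0.):
    """shift (tool axes, units of 30 mm) and turn (units of 10 deg) from now to a tool-down pose"""
    o=ctrl.get_obs();A=R.from_euler('xyz',o["eef_rot"]);B=R.from_euler('xyz',[np.pi,0,yaw])
    d=A.inv().apply(np.array([x,y,z])-o["ee_pos"])/.03
    t=np.degrees((A.inv()*B).as_rotvec())/10
    print("at",o["ee_pos"].round(4),"shift",d.round(2),"turn",t.round(2))
E
python3 - <<'E'
from h import *
img,w=cloud("top"); np.save("w0.npy",w)
print("z band 31-37");[print(b) for b in blobs(w,.031,.037,(.35,.75),(-.4,.4),20)]
print("z 90-112");[print(b) for b in blobs(w,.09,.115,(.3,.75),(-.4,.4))]
print("pins 70-78");[print(b) for b in blobs(w,.068,.08,(.3,.7),(-.45,-.1))]
print("z 20-28");[print(b) for b in blobs(w,.019,.029,(.3,.75),(-.4,.4),20)]
print("walls etc 60-145");[print(b) for b in blobs(w,.05,.16,(.55,.9),(-.5,.5),60)]
E
```

```text
z band 31-37
([299.0, 139.0], np.int32(23), [0.7375, 0.039, 0.0328], [[738.3, 37.3], [17.5, 13.5], 59.0])
([272.0, 146.0], np.int32(65), [0.7219, 0.0983, 0.033], [[721.4, 98.0], [21.3, 38.8], 53.8])
([265.0, 144.0], np.int32(25), [0.729, 0.1134, 0.0328], [[727.4, 113.8], [12.5, 14.5], 47.8])
([351.0, 146.0], np.int32(58), [0.7176, -0.0733, 0.0327], [[714.3, -74.6], [25.6, 31.1], 19.3])
([328.0, 144.0], np.int32(26), [0.7247, -0.0226, 0.0331], [[723.9, -22.1], [9.0, 23.0], 7.6])
([303.0, 147.0], np.int32(31), [0.7195, 0.0309, 0.0326], [[720.0, 30.9], [13.2, 17.1], 34.6])
([324.0, 148.0], np.int32(60), [0.715, -0.0146, 0.0326], [[715.4, -15.0], [45.3, 13.8], 78.6])
([311.0, 167.0], np.int32(2114), [0.6739, 0.0159, 0.0338], [[674.0, 14.6], [434.4, 62.6], 86.2])
([490.0, 228.0], np.int32(1451), [0.5279, -0.3591, 0.0337], [[529.3, -360.7], [186.6, 57.6], 8.5])
([151.0, 238.0], np.int32(102), [0.5263, 0.3537, 0.0341], [[525.7, 354.2], [22.7, 30.4], 9.9])
z 90-112
([473.0, 151.0], np.int32(294), [0.6749, -0.3173, 0.1024], [[674.5, -319.0], [119.2, 43.2], 57.9])
([126.0, 153.0], np.int32(8),
[... 4186 characters left out ...]
], [30.2, 65.9], 0.1])
([128.0, 70.0], np.int32(2111), [0.8816, 0.3983, 0.0877], [[886.0, 400.3], [199.2, 27.8], 90.0])
([272.0, 93.0], np.int32(1400), [0.8122, 0.0908, 0.1027], [[839.3, 90.6], [75.1, 118.7], 87.0])
([364.0, 92.0], np.int32(1252), [0.8118, -0.1002, 0.099], [[818.9, -101.0], [71.5, 70.6], 24.7])
([479.0, 143.0], np.int32(2339), [0.6851, -0.3246, 0.12], [[693.0, -330.4], [111.4, 54.5], 79.3])
([144.0, 158.0], np.int32(906), [0.6893, 0.3622, 0.0749], [[681.2, 360.3], [80.2, 106.4], 79.0])
([488.0, 194.0], np.int32(85), [0.5925, -0.3492, 0.0687], [[594.3, -351.1], [17.6, 17.2], 83.7])
([139.0, 214.0], np.int32(161), [0.5609, 0.3592, 0.1031], [[562.6, 359.7], [24.1, 25.2], 51.7])
```

```bash
python3 - <<'E'
import cv2
i=cv2.imread("pics/top0.png")
cv2.imwrite("pics/crop1.png",cv2.resize(i[140:280,200:420],None,fx=3.6,fy=3.6,interpolation=cv2.INTER_CUBIC))
E
```

```text
(no output)
```

View pics/crop1.png

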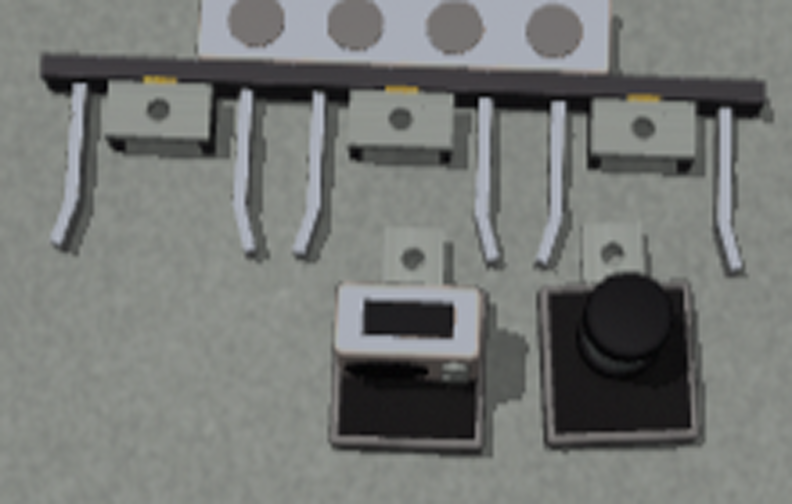

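Crop: radio caddy tongue hole at crop (413,257), lantern caddy hole at (612,251), plate holes at (157,109), (400,118) and (643,127). The lantern here is the black one, so it is the right caddy.

```bash
cat >> h.py <<'E'
def ray(n,px,z):
    c=camera(n);K=c["intrinsics"];V=c["view"];o=-V[:3,:3].T@V[:3,3]
    r=[]
    for u,v in px:
        d=V[:3,:3].T@np.linalg.solve(K,[u,v,1.]);r.append(o+d*(z-o[2])/d[2])
    return np.array(r)
E
python3 - <<'E'
from h import *
f=lambda L:[(x/3.6+200-.36,y/3.6+140-.36) for x,y in L]
p=ray("top",f([(157,109),(400,118),(643,127)]),.034);print(p.round(4))
d=p[0]-p[2];print(np.linalg.norm(d),np.degrees(np.arctan2(-d[0],d[1])))
print(ray("top",f([(413,257),(612,251)]),.022).round(4))
to(.601,.368,.205,np.radians(10.5))
E
```

```text
[[ 0.6701  0.1608  0.034 ]
 [ 0.6606  0.0158  0.034 ]
 [ 0.6511 -0.1289  0.034 ]]
0.2903182905975326 -3.759161554548306
[[ 0.5781  0.0103  0.022 ]
 [ 0.5785 -0.1083  0.022 ]]
at [ 0.2135 -0.5068  0.2052] shift [ 2.322e+01 -2.186e+01  2.000e-02] turn [-0.    0.    1.23]
```

```bash
R8='-1 .95 -.9 0 0 0 0;-1 .95 -.9 0 0 0 0;-1 .95 -.9 0 0 0 0;-1 .95 -.9 0 0 0 0' ; python3 -m inch '-1 .95 -.9 0 0 0 0;-1 .95 -.9 0 0 0 0;-1 .95 -.9 0 0 0 0;-1 .95 -.9 0 0 0 0;-1 .95 -.9 0 0 0 0;-1 .95 -.9 0 0 0 0;-1 .95 -.9 0 0 0 0;-1 .95 -.9 0 0 0 0;-1 .95 -.9 0 0 0 0;-1 .95 -.9 0 0 0 0'
python3 -m inch '-1 .95 -.9 0 0 0 0;-1 .95 -.9 0 0 0 0;-1 .95 -.9 0 0 0 0;-1 .95 -.9 0 0 0 0;-1 .95 -.9 0 0 0 0;-1 .95 -.9 0 0 0 0;-1 .95 -.9 0 0 0 0;-1 .95 -.9 0 0 0 0;-1 .95 -.9 0 0 0 0;-1 0 0 0 0 0 0'
python3 -c "
from h import *
to(.601,.368,.205,np.radians(10.5))"
```

```text
time_s: 1.5
ee_pos: [0.3717, -0.1461, 0.2056]
eef_rot: [3.141, -0.0, 0.399]
force: [0.2, -0.1, 0.1]
grip_width: 0.0008
grip_force: 0.0
time_s: 2.75
ee_pos: [0.5135, 0.1779, 0.2048]
eef_rot: [-3.141, 0.001, 0.401]
force: [0.3, -0.3, 0.8]
grip_width: 0.0004
grip_force: 0.0
at [0.5135 0.1779 0.2048] shift [ 5.16 -4.7  -0.01] turn [-0.    0.    1.25]
```

```bash
python3 -m inch '-1 .86 -.78 0 0 0 0;-1 .86 -.78 0 0 0 0;-1 .86 -.78 0 0 0 0;-1 .86 -.78 0 0 0 0;-1 .86 -.78 0 0 0 0;-1 .86 -.78 0 0 0 0;-1 0 0 0 0 0 .65;-1 0 0 0 0 0 .6;-1 0 0 0 0 0 0'
python3 - <<'E'
from h import *
to(.601,.368,.09,np.radians(10.5))
img,w=cloud("top");cv2.imwrite("pics/top1.png",img)
print("z 90-112");[print(b) for b in blobs(w,.09,.115,(.1,.6),(-.5,.25))]
E
```

```text
time_s: 3.88
ee_pos: [0.6016, 0.3649, 0.2054]
eef_rot: [3.141, 0.0, 0.181]
force: [-0.7, 0.0, 0.2]
grip_width: 0.0006
grip_force: 0.0
at [0.6016 0.3649 0.2054] shift [-0.   -0.11  3.85] turn [ 0.    0.   -0.01]
z 90-112
([374.0, 227.0], np.int32(487), [0.523, -0.1081, 0.0999], [[523.8, -108.2], [48.2, 48.0], 42.4])
([313.0, 229.0], np.int32(848), [0.5229, 0.0135, 0.1004], [[524.5, 13.6], [81.1, 43.1], 86.7])
([518.0, 340.0], np.int32(548), [0.2951, -0.3751, 0.0998], [[295.4, -375.8], [48.7, 47.4], 88.9])
```

View pics/top1.png

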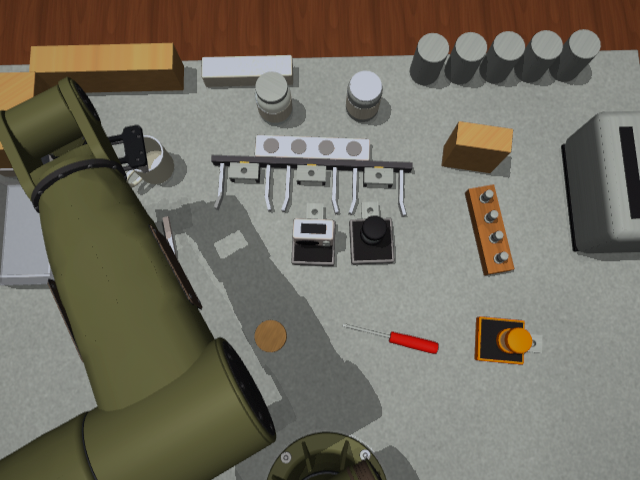

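Only two caddies are there, radio (314,240) and black lantern (373,240); the battery is absent. Orange decoy at (515,341). Now descending behind the ball and pushing it off.

```bash
python3 -m inch '-1 0 -.1 .95 0 0 0;-1 0 0 .95 0 0 0;-1 0 0 .95 0 0 0;-1 0 0 .95 0 0 0;-1 0 0 0 0 0 0'
python3 -m inch '-1 -.4 0 0 0 0 0;-1 -.4 0 0 0 0 0;-1 -.4 0 0 0 0 0;-1 -.4 0 0 0 0 0;-1 -.4 0 0 0 0 0;-1 -.4 0 0 0 0 0;-1 -.2 0 0 0 0 0;-1 -.2 0 0 0 0 0;-1 0 0 0 0 0 0'
python3 -c "
from h import *
to(.506,.350,.09,np.radians(10.5))"
```

```text
time_s: 4.55
ee_pos: [0.6001, 0.3677, 0.0894]
eef_rot: [3.14, 0.004, 0.182]
force: [0.8, -0.2, 1.1]
grip_width: 0.0005
grip_force: 0.0
time_s: 5.68
ee_pos: [0.5183, 0.3536, 0.0919]
eef_rot: [-3.141, -0.0, 0.181]
force: [0.4, 0.2, 0.1]
grip_width: 0.0007
grip_force: 0.0
at [0.5183 0.3536 0.0919] shift [-0.42  0.04  0.06] turn [-0.   -0.   -0.01]
```

```bash
for i in 1; do python3 -m inch '-1 -.15 0 0 0 0 0;-1 -.15 0 0 0 0 0;-1 -.1 0 0 0 0 0;-1 0 0 0 0 0 0'; python3 -m inch '-1 -.1 0 0 0 0 0;-1 0 0 0 0 0 0'; done
python3 - <<'E'
from h import *
for n in("side","top"):
    img,w=cloud(n)
    [print(n,b) for b in blobs(w,.085,.112,(.4,.6),(.3,.42))]
    if n=="side": cv2.imwrite("pics/s1.png",cv2.resize(img[230:370,120:300],None,fx=3.5,fy=3.5))
E
```

```text
time_s: 6.18
ee_pos: [0.508, 0.3516, 0.0915]
eef_rot: [-3.141, -0.004, 0.181]
force: [12.6, 3.0, -7.6]
grip_width: 0.0004
grip_force: 6.7
time_s: 6.42
ee_pos: [0.5073, 0.3514, 0.0918]
eef_rot: [-3.14, -0.01, 0.18]
force: [30.5, 7.4, -16.7]
grip_width: 0.0005
grip_force: 15.4
side ([210.0, 306.0], np.int32(156), [0.4866, 0.3502, 0.1026], [[494.2, 348.7], [46.5, 26.3], 23.1])
```

View pics/s1.png

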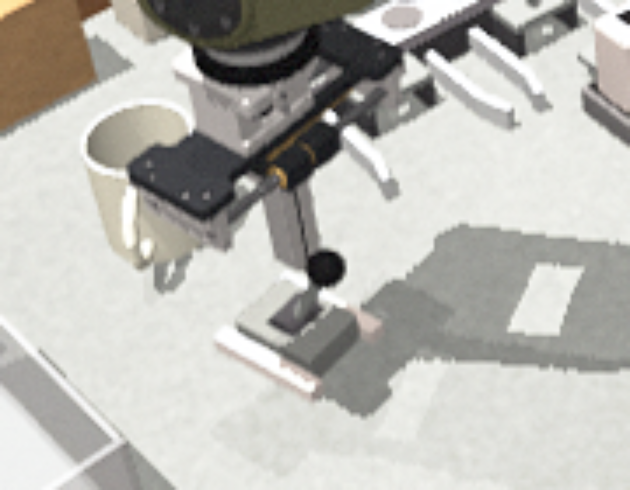

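The lever leans towards the robot against its stop (ball at (325,268) in the crop): off. Next I back off, rise, turn to yaw 0 and go above the lantern.

```bash
python3 -m inch '-1 .4 0 0 0 0 0;-1 .6 0 -.2 0 0 0;-1 0 0 -.9 0 0 0;-1 0 0 -.9 0 0 0;-1 0 0 -.9 0 0 0;-1 0 0 -.5 0 0 .5;.5 0 0 0 0 0 .53;.5 0 0 0 0 0 0'
python3 -m inch '.5 0 .95 0 0 0 0;.5 0 .95 0 0 0 0;.5 0 .95 0 0 0 0;.5 0 .95 0 0 0 0;.5 0 .95 0 0 0 0;.5 0 .95 0 0 0 0;.5 0 .95 0 0 0 0;.5 0 .95 0 0 0 0;.5 0 .95 0 0 0 0;.5 0 .95 0 0 0 0'
python3 -m inch '.5 0 .95 0 0 0 0;.5 0 .95 0 0 0 0;.5 0 .95 0 0 0 0;.5 0 .95 0 0 0 0;.5 0 .95 0 0 0 0;.5 0 .9 0 0 0 0;.5 0 0 0 0 0 0'
python3 - <<'E'
from h import *
to(.5245,-.108,.071,0)
img,w=cloud("side")
[print("iso",b) for b in blobs(w,.085,.112,(.4,.62),(.3,.42))]
img,w=cloud("top")
[print("iso",b) for b in blobs(w,.085,.112,(.4,.6),(.3,.42))]
[print(b) for b in blobs(w,.09,.105,(.3,.6),(-.25,.25),100)]
E
```

```text
time_s: 7.52
ee_pos: [0.5329, 0.3562, 0.1934]
eef_rot: [3.141, 0.0, 0.002]
force: [-0.0, 0.2, 0.0]
grip_width: 0.0171
grip_force: 0.0
time_s: 8.78
ee_pos: [0.5331, 0.0703, 0.1933]
eef_rot: [-3.142, 0.001, 0.004]
force: [0.3, -1.0, 0.7]
grip_width: 0.0707
grip_force: 0.0
time_s: 9.65
ee_pos: [0.5332, -0.0993, 0.1931]
eef_rot: [-3.141, 0.001, 0.001]
force: [-0.6, -0.5, 0.0]
grip_width: 0.0705
grip_force: 0.0
at [ 0.5332 -0.0993  0.1931] shift [-0.29  0.29  4.07] turn [-0.  0.  0.]
iso ([213.0, 307.0], np.int32(107), [0.4808, 0.3471, 0.1008], [[482.0, 345.0], [21.2, 26.1], 6.7])
iso ([145.0, 251.0], np.int32(140), [0.4861, 0.3438, 0.1047], [[487.1, 345.3], [23.6, 24.7], 89.6])
([312.0, 229.0], np.int32(765), [0.5231, 0.0163, 0.1003], [[524.5, 15.4], [78.1, 43.6], 86.0])
```

```bash
python3 -m inch '.5 -.29 .29 0 0 0 0;.5 0 0 .9 0 0 0;.5 0 0 .9 0 0 0;.5 0 0 .9 0 0 0;.5 0 0 .9 0 0 0;.5 0 0 .45 0 0 0;.5 0 0 0 0 0 0' 
python3 -m inch '-1 0 0 0 0 0 0;-1 0 0 0 0 0 0;-1 0 0 0 0 0 0;-1 0 0 0 0 0 0' 30
python3 -c "
from h import *
H=np.array([.6511,-.1289]);ex=np.array([.99785,-.0656]);ey=np.array([.0656,.99785])
yaw=np.radians(-3.76)
for a in (.09,.0525):
    q=H-a*ex;print(q);to(*q,.071,yaw)
"
```

```text
time_s: 10.62
ee_pos: [0.5244, -0.1068, 0.0717]
eef_rot: [-3.141, 0.001, 0.001]
force: [-0.2, -0.5, 0.6]
grip_width: 0.0709
grip_force: 0.0
time_s: 11.12
ee_pos: [0.5253, -0.1073, 0.0728]
eef_rot: [3.141, -0.002, 0.001]
force: [0.0, -2.5, 6.9]
grip_width: 0.0496
grip_force: 30.0
[ 0.5612935 -0.122996 ]
at [ 0.5253 -0.1073  0.0728] shift [1.2  0.52 0.06] turn [ 0.   -0.01  0.38]
[ 0.59871288 -0.125456  ]
at [ 0.5253 -0.1073  0.0728] shift [2.45 0.61 0.06] turn [ 0.   -0.01  0.38]
```

```bash
python3 -m inch '-1 0 .2 0 0 0 0;-1 0 .24 0 0 0 0;-1 0 0 0 0 0 .2;-1 0 0 0 0 0 .18;-1 .3 0 0 0 0 0;-1 .3 0 0 0 0 0;-1 0 0 0 0 0 0'
python3 - <<'E'
from h import *
to(.59871,-.12546,.071,np.radians(-3.76))
img,w=cloud("side");cv2.imwrite("pics/s2.png",cv2.resize(img[180:300,180:400],None,fx=3.6,fy=3.6))
E
```

```text
time_s: 12.0
ee_pos: [0.5435, -0.1214, 0.0741]
eef_rot: [3.141, -0.002, -0.065]
force: [-9.6, 2.4, 23.0]
grip_width: 0.0493
grip_force: 30.0
at [ 0.5435 -0.1214  0.0741] shift [1.84 0.02 0.11] turn [ 0.   -0.01  0.  ]
```

View pics/s2.png

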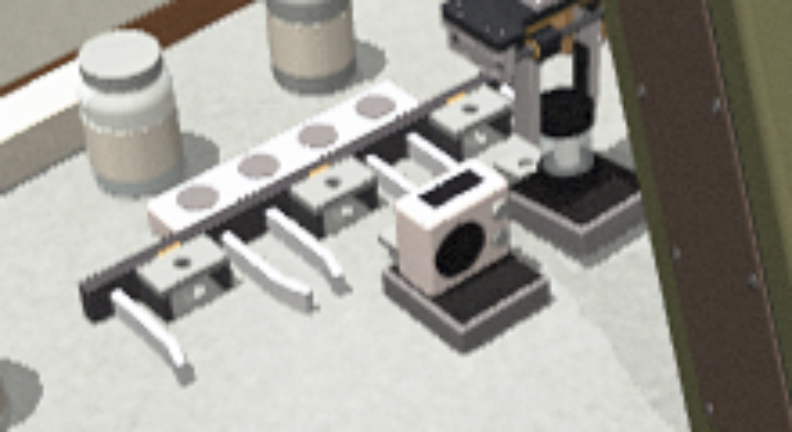

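Lantern cap is gripped, with the tongue hole at (522,163) in the crop and heading for the right bay. It is being pressed down with 23 N, so I'll ease up a little and advance.

```bash
python3 -m inch '-1 0 0 -.12 0 0 0;-1 .3 0 0 0 0 0;-1 .3 0 0 0 0 0;-1 .3 0 0 0 0 0;-1 0 0 0 0 0 0'
python3 -m inch '-1 .3 0 0 0 0 0;-1 .3 0 0 0 0 0;-1 .2 0 0 0 0 0;-1 0 0 0 0 0 0'
python3 -c "
from h import *
to(.59871,-.12546,.071,np.radians(-3.76))"
```

```text
time_s: 12.68
ee_pos: [0.5702, -0.1231, 0.0751]
eef_rot: [-3.141, 0.0, -0.065]
force: [-0.2, 0.6, -5.8]
grip_width: 0.0491
grip_force: 30.0
time_s: 13.18
ee_pos: [0.5951, -0.1253, 0.0766]
eef_rot: [3.14, -0.003, -0.065]
force: [3.8, -3.2, 0.3]
grip_width: 0.026
grip_force: 4.4
at [ 0.5951 -0.1253  0.0766] shift [ 0.12 -0.    0.19] turn [ 0.01 -0.02  0.  ]
```

```bash
python3 - <<'E'
from h import *
print(ctrl.get_obs()["force"],ctrl.get_obs()["grip_width"])
img,w=cloud("side");a=cv2.resize(img[160:280,270:400],None,fx=4,fy=4)
img,w=cloud("top");b=cv2.resize(img[130:250,320:440],None,fx=4,fy=4)
cv2.imwrite("pics/s3.png",np.hstack([a[:,:320],b[:,:]]))
E
```

```text
[ 3.81905266 -3.15799843  0.3114382 ] 0.026020525182895403
```

View pics/s3.png

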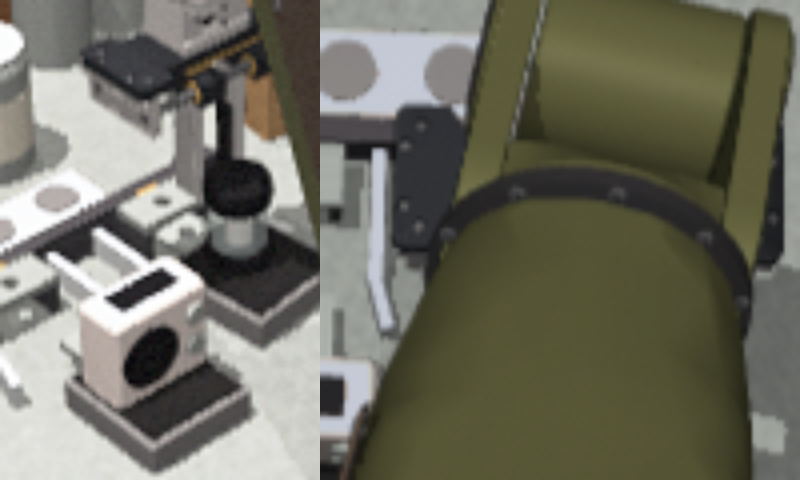

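```bash
python3 -m inch '.3 0 0 0 0 0 0;.3 0 0 0 0 0 0;.3 0 0 -.9 0 0 0;.3 0 0 -.9 0 0 0;.3 -.9 0 0 0 0 0;.3 -.9 0 0 0 0 0;.3 -.9 0 0 0 0 0;.3 -.9 0 0 0 0 0;.3 -.9 0 0 0 0 0;.3 0 0 0 0 0 0'
python3 - <<'E'
from h import *
img,w=cloud("side")
[print(b) for b in blobs(w,.085,.106,(.45,.65),(-.2,.1),30)]
img,w=cloud("top")
[print(b) for b in blobs(w,.09,.106,(.5,.65),(-.2,.1),30)]
[print(b) for b in blobs(w,.019,.029,(.4,.65),(-.2,.1),60)]
cv2.imwrite("pics/t3.png",cv2.resize(img[130:290,260:440],None,fx=3.6,fy=3.6))
to(.46,-.117,.013,np.radians(-3.76))
E
```

```text
time_s: 14.52
ee_pos: [0.4581, -0.1157, 0.1299]
eef_rot: [-3.141, -0.0, -0.066]
force: [0.9, -0.2, -0.2]
grip_width: 0.0611
grip_force: 0.0
([330.0, 208.0], np.int32(201), [0.5542, -0.1185, 0.0967], [[557.7, -122.4], [49.3, 49.5], 50.8])
([305.0, 235.0], np.int32(400), [0.5162, 0.0183, 0.0972], [[521.3, 14.6], [81.4, 47.6], 87.2])
([313.0, 229.0], np.int32(840), [0.5229, 0.0135, 0.1002], [[524.0, 13.6], [80.4, 44.6], 88.2])
([353.0, 194.0], np.int32(113), [0.6129, -0.0744, 0.0222], [[611.8, -74.6], [10.5, 77.3], 81.0])
([334.0, 196.0], np.int32(108), [0.6111, -0.033, 0.0224], [[612.0, -32.9], [72.2, 10.7], 3.5])
([286.0, 195.0], np.int32(102), [0.6156, 0.0708, 0.0222], [[616.0, 70.6], [10.9, 65.3], 79.3])
([375.0, 189.0], np.int32(123), [0.6239, -0.1223, 0.0226], [[620.4, -121.6], [35.1, 25.5], 87.5])
([358.0, 210.0], np.int32(90), [0.5762, -0.0823, 0.0252], [[570.6, -79.1], [15.9, 54.6], 72.2])
([314.0, 210.0], np.int32(227), [0.5791, 0.0103, 0.0231], [[579.2, 10.1], [35.9, 34.7], 86.9])
([313.0, 254.0], np.int32(559), [0.484, 0.0156, 0.0261], [[500.2, 15.6], [90.1, 72.7], 87.1])
at [ 0.4596 -0.1159  0.1299] shift [0.01 0.04 3.9 ] turn [ 0. -0.  0.]
```

View pics/t3.png

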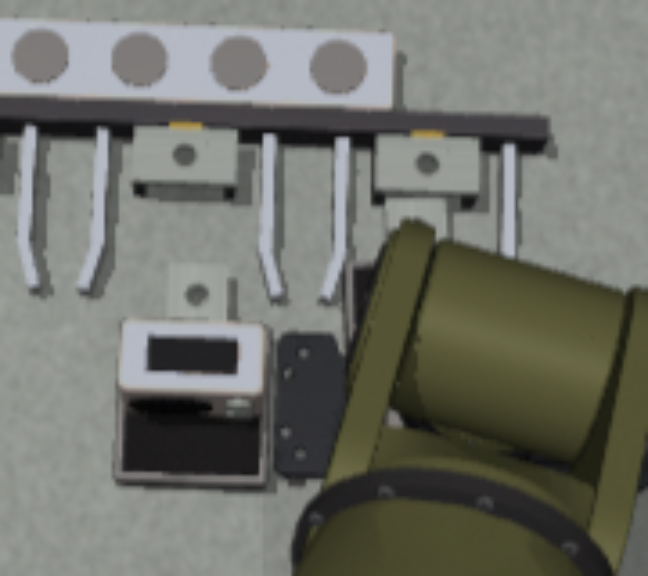

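Lantern caddy now sits straight in the right bay's mouth (cap at x=0.558, about 0.5 mm off the bay axis), with its tongue at (415,215) in the crop. I'll push the rear of its base with the two open fingertips.

```bash
python3 -m inch '.3 0 .04 .95 0 0 0;.3 0 0 .95 0 0 0;.3 0 0 .95 0 0 0;.3 0 0 .95 0 0 0;.3 0 0 0 0 0 0'
python3 -m inch '.3 .4 0 0 0 0 0;.3 .4 0 0 0 0 0;.3 .3 0 0 0 0 0;.3 .3 0 0 0 0 0;.3 .3 0 0 0 0 0;.3 .3 0 0 0 0 0;.3 .2 0 0 0 0 0;.3 0 0 0 0 0 0'
python3 -c "
from h import *
to(.5304,-.121,.016,np.radians(-3.76))"
```

```text
time_s: 15.25
ee_pos: [0.4585, -0.1167, 0.014]
eef_rot: [-3.141, 0.003, -0.065]
force: [0.2, -0.2, 0.5]
grip_width: 0.0611
grip_force: 0.0
time_s: 16.25
ee_pos: [0.5252, -0.1213, 0.0156]
eef_rot: [3.142, -0.0, -0.065]
force: [-0.3, 0.0, -0.2]
grip_width: 0.0611
grip_force: 0.0
at [ 0.5252 -0.1213  0.0156] shift [ 0.17 -0.02 -0.01] turn [ 0. -0.  0.]
```

```bash
python3 -m inch '.3 .1 0 0 0 0 0;.3 .1 0 0 0 0 0;.3 0 0 0 0 0 0'
python3 -m inch '.3 .1 0 0 0 0 0;.3 0 0 0 0 0 0'
python3 - <<'E'
from h import *
to(.5304,-.121,.016,np.radians(-3.76))
img,w=cloud("side");[print(b) for b in blobs(w,.085,.106,(.5,.65),(-.2,-.05),30)]
E
```

```text
time_s: 16.62
ee_pos: [0.5291, -0.1216, 0.0154]
eef_rot: [-3.141, 0.004, -0.065]
force: [-14.6, 1.7, 9.8]
grip_width: 0.0611
grip_force: 7.3
time_s: 16.88
ee_pos: [0.5293, -0.1215, 0.0153]
eef_rot: [-3.141, 0.011, -0.065]
force: [-35.1, 2.5, 25.8]
grip_width: 0.0614
grip_force: 18.3
at [ 0.5293 -0.1215  0.0153] shift [ 0.03 -0.02 -0.02] turn [-0.01  0.07  0.  ]
```

Lantern is home: firm stop at 35 N. Backing off to the radio; I'll grip it across its width and shift it onto the middle bay's axis.

```bash
python3 -m inch '.3 -.5 0 0 0 0 0;.3 -.9 0 0 0 0 0;1 0 0 -1 0 0 0;1 0 0 -1 0 0 0;1 0 0 -1 0 0 0;1 0 0 -1 0 0 0;1 0 -.9 -1 0 0 0;1 .5 -.9 0 0 0 0;1 .5 -.9 0 0 0 0;1 .3 -.9 0 0 0 0'
python3 -m inch '1 0 -.9 0 0 0 0;1 0 0 0 0 0 0'
python3 - <<'E'
from h import *
to(.5243,.0136,.066,np.radians(-3.6))
img,w=cloud("side");[print(b) for b in blobs(w,.085,.106,(.45,.65),(-.2,.1),30)]
E
```

```text
time_s: 18.18
ee_pos: [0.5386, -0.0132, 0.1659]
eef_rot: [3.142, -0.001, -0.066]
force: [0.7, 0.0, -0.2]
grip_width: 0.0941
grip_force: 0.0
time_s: 18.42
ee_pos: [0.5398, 0.014, 0.1657]
eef_rot: [-3.142, -0.001, -0.064]
force: [0.1, -0.1, 0.1]
grip_width: 0.0939
grip_force: 0.0
at [0.5398 0.014  0.1657] shift [-0.52  0.05  3.32] turn [-0. -0. -0.]
([324.0, 202.0], np.int32(158), [0.5875, -0.125, 0.0963], [[590.3, -129.1], [41.2, 53.3], 21.5])
([305.0, 235.0], np.int32(391), [0.517, 0.0183, 0.0974], [[520.6, 13.8], [84.6, 43.7], 85.0])
```

```bash
python3 -m inch '1 -.52 .05 0 0 0 0;1 0 0 .8 0 0 0;1 0 0 .8 0 0 0;1 0 0 .8 0 0 0;1 0 0 .8 0 0 0;1 0 0 0 0 0 0' && python3 -m inch '-1 0 0 0 0 0 0;-1 0 0 0 0 0 0;-1 0 0 -.05 0 0 0;-1 0 0 0 0 0 0' 25
python3 -m inch '-1 0 -.2 0 0 0 0;-1 0 -.2 0 0 0 0;-1 0 0 0 0 0 0'
python3 -c "
from h import *
q=np.array([.6606,.0158])-.136*np.array([.99785,-.0656]);print(q);to(*q,.066,np.radians(-3.76))"
```

```text
time_s: 19.23
ee_pos: [0.5231, 0.0115, 0.0685]
eef_rot: [3.141, 0.003, -0.066]
force: [-0.4, -0.0, 0.8]
grip_width: 0.094
grip_force: 0.0
time_s: 19.73
ee_pos: [0.5237, 0.0125, 0.071]
eef_rot: [-3.142, 0.0, -0.065]
force: [0.5, -0.3, -4.5]
grip_width: 0.0821
grip_force: 25.0
time_s: 20.1
ee_pos: [0.5246, 0.025, 0.0709]
eef_rot: [-3.142, 0.0, -0.065]
force: [0.6, 0.3, -5.1]
grip_width: 0.0818
grip_force: 25.0
[0.5248924 0.0247216]
at [0.5246 0.025  0.0709] shift [0.01 0.01 0.16] turn [-0.    0.    0.01]
```

```bash
python3 -m inch '-1 .3 0 0 0 0 0;-1 .3 0 0 0 0 0;-1 .3 0 0 0 0 0;-1 .3 0 0 0 0 0;-1 .3 0 0 0 0 0;-1 .3 0 0 0 0 0;-1 .3 0 0 0 0 0;-1 .3 0 0 0 0 0;-1 0 0 0 0 0 0'
python3 -m inch '-1 .2 0 0 0 0 0;-1 .1 0 0 0 0 0;-1 0 0 0 0 0 0'
python3 -m inch '-1 .1 0 0 0 0 0;-1 0 0 0 0 0 0'
python3 -c "
from h import *
q=np.array([.6606,.0158])-.053*np.array([.99785,-.0656]);print(q);to(*q,.066,np.radians(-3.76))"
```

```text
time_s: 21.22
ee_pos: [0.5979, 0.0194, 0.0729]
eef_rot: [3.141, -0.003, -0.066]
force: [-3.2, -1.6, 10.3]
grip_width: 0.0819
grip_force: 25.0
time_s: 21.6
ee_pos: [0.6064, 0.0188, 0.0727]
eef_rot: [3.141, -0.002, -0.065]
force: [-4.9, -1.9, 9.7]
grip_width: 0.0818
grip_force: 25.0
time_s: 21.85
ee_pos: [0.6093, 0.0187, 0.0726]
eef_rot: [3.141, -0.001, -0.065]
force: [-5.1, -1.8, 9.6]
grip_width: 0.0821
grip_force: 25.0
[0.60771395 0.0192768 ]
at [0.6093 0.0187 0.0726] shift [-0.05 -0.02  0.22] turn [ 0.   -0.01  0.  ]
```

```bash
python3 -m inch '-1 .1 0 0 0 0 0;-1 0 0 0 0 0 0'; python3 -m inch '-1 .1 0 0 0 0 0;-1 0 0 0 0 0 0'
python3 -m inch '1 0 0 0 0 0 0;1 0 0 0 0 0 0;1 0 0 0 0 0 0;1 0 0 -.9 0 0 0;1 0 0 -.9 0 0 0;1 0 0 -.9 0 0 0;0 -1 0 -.8 0 0 0;-.5 -1 0 0 0 0 0'
python3 -m inch '-.4 -1 1 0 0 0 0;-.4 -1 1 0 0 0 0;-.4 0 1 0 0 0 0;-.4 0 1 0 0 0 0;-.4 0 1 0 0 0 0;-.4 0 1 0 0 0 0;-.4 0 1 0 0 0 0;-.4 0 1 0 0 0 0;-.4 0 1 0 0 0 0;-.4 0 0 0 0 0 0'
python3 - <<'E'
from h import *
img,w=cloud("top")
[print(b) for b in blobs(w,.09,.106,(.4,.65),(-.2,.1),30)]
[print(b) for b in blobs(w,.068,.08,(.4,.65),(-.45,-.3))]
cv2.imwrite("pics/t4.png",cv2.resize(img[130:260,260:440],None,fx=4.4,fy=4.4,interpolation=cv2.INTER_CUBIC))
to(.5067,-.363,.15,np.radians(-3.76))
E
```

```text
time_s: 22.1
ee_pos: [0.6122, 0.0185, 0.0724]
eef_rot: [3.141, -0.001, -0.065]
force: [-4.3, -1.9, 8.3]
grip_width: 0.0821
grip_force: 25.0
time_s: 22.35
ee_pos: [0.6151, 0.0183, 0.0722]
eef_rot: [3.141, -0.001, -0.065]
force: [-4.7, -1.5, 6.0]
grip_width: 0.0821
grip_force: 25.0
time_s: 23.35
ee_pos: [0.5546, 0.0225, 0.1778]
eef_rot: [-3.141, -0.003, -0.065]
force: [0.8, -0.8, 0.8]
grip_width: 0.0776
grip_force: 0.0
time_s: 24.6
ee_pos: [0.4768, -0.2444, 0.1759]
eef_rot: [3.142, 0.0, -0.068]
force: [1.0, -0.5, 0.5]
grip_width: 0.0279
grip_force: 0.0
([381.0, 191.0], np.int32(465), [0.5966, -0.1261, 0.0999], [[597.5, -126.5], [47.1, 48.2], 86.7])
([308.0, 206.0], np.int32(827), [0.5702, 0.0225, 0.1003], [[572.2, 22.5], [81.6, 44.0], 86.5])
at [ 0.4769 -0.2433  0.1759] shift [1.26 3.91 0.86] turn [-0.    0.   -0.01]
```

View pics/t4.png

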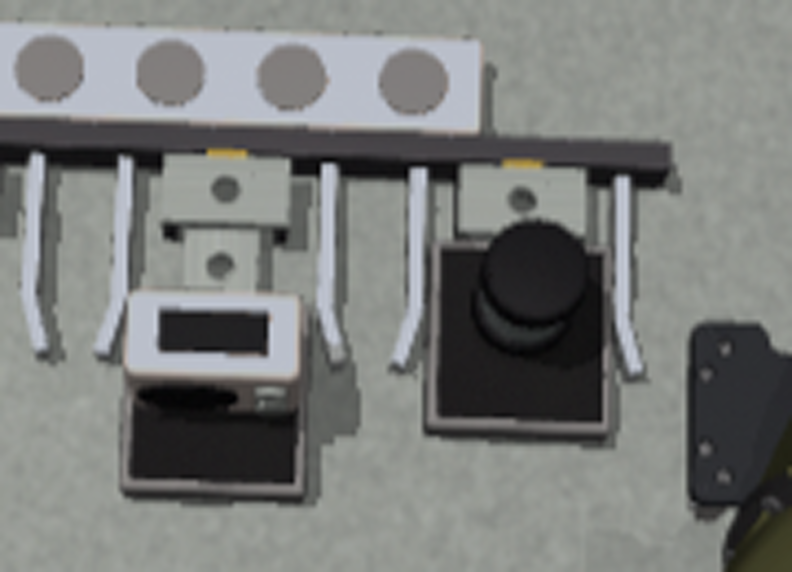

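Lantern is fully home at (535,270). The radio at (215,340) slipped in the grip and is 35 mm short but straight, so I'll push it from the rear too.

```bash
python3 -m inch '.3 0 -1 0 0 0 0;.3 0 -1 0 0 0 0;.3 0 -1 0 0 0 0;.3 0 -1 0 0 0 0;.3 0 -1 0 0 0 0;.3 0 -1 0 0 0 0;.3 0 -1 0 0 0 0;.3 0 -1 0 0 0 0;.3 0 -1 0 0 0 0;.3 0 0 0 0 0 0'
python3 -c "
from h import *
q=np.array([.6606,.0158])-.184*np.array([.99785,-.0656]);print(q);to(*q,.016,np.radians(-3.76))"
```

```text
time_s: 25.9
ee_pos: [0.4944, 0.0286, 0.1762]
eef_rot: [-3.141, -0.0, -0.062]
force: [0.4, -1.1, -0.0]
grip_width: 0.0609
grip_force: 0.0
[0.4769956 0.0278704]
at [0.4944 0.0286 0.1762] shift [-0.58  0.06  5.34] turn [-0.   -0.    0.02]
```

```bash
python3 -m inch '.3 -.58 .06 0 0 0 0;.3 0 0 .9 0 0 0;.3 0 0 .9 0 0 0;.3 0 0 .9 0 0 0;.3 0 0 .9 0 0 0;.3 0 0 .9 0 0 0;.3 0 0 .83 0 0 0;.3 0 0 0 0 0 0'
python3 -m inch '.3 .3 0 0 0 0 0;.3 .3 0 0 0 0 0;.3 .3 0 0 0 0 0;.3 .3 0 0 0 0 0;.3 .3 0 0 0 0 0;.3 .3 0 0 0 0 0;.3 .1 0 0 0 0 0;.3 0 0 0 0 0 0'
python3 -m inch '.3 .1 0 0 0 0 0;.3 0 0 0 0 0 0'
python3 -m inch '.3 .1 0 0 0 0 0;.3 0 0 0 0 0 0'
python3 -c "
from h import *
q=np.array([.6606,.0158])-.121*np.array([.99785,-.0656]);print(q);to(*q,.016,np.radians(-3.76))"
```

```text
time_s: 26.9
ee_pos: [0.4761, 0.0256, 0.0151]
eef_rot: [3.141, 0.003, -0.065]
force: [0.1, -0.7, 0.4]
grip_width: 0.0613
grip_force: 0.0
time_s: 27.9
ee_pos: [0.5345, 0.022, 0.0161]
eef_rot: [-3.142, -0.001, -0.066]
force: [0.3, -1.1, 0.5]
grip_width: 0.0609
grip_force: 0.0
time_s: 28.15
ee_pos: [0.5373, 0.0218, 0.0161]
eef_rot: [3.142, -0.0, -0.065]
force: [-0.2, -0.4, -1.0]
grip_width: 0.0613
grip_force: 0.3
time_s: 28.4
ee_pos: [0.5385, 0.0217, 0.016]
eef_rot: [3.141, 0.004, -0.065]
force: [-13.9, 0.3, 10.2]
grip_width: 0.0613
grip_force: 7.1
[0.53986015 0.0237376 ]
at [0.5385 0.0217 0.016 ] shift [ 0.04 -0.07 -0.  ] turn [0.   0.03 0.  ]
```

```bash
python3 -m inch '.3 .07 0 0 0 0 0;.3 0 0 0 0 0 0;.3 -.5 0 0 0 0 0;.3 -1 0 0 0 0 0;0 0 0 -1 0 0 0;0 0 0 -1 0 0 0;0 0 0 -1 0 0 0;0 0 0 -1 0 0 0;0 0 .9 -1 0 0 0;0 0 .9 0 0 0 0'
python3 -m inch '0 0 1 0 0 0 0;0 0 1 0 0 0 0;0 0 1 0 0 0 0;0 0 1 0 0 0 0;0 0 1 0 0 0 0;0 0 1 0 0 0 0;0 0 1 0 0 0 0;0 0 1 0 0 0 0;0 0 1 0 0 0 0;0 0 1 0 0 0 0'
python3 - <<'E'
from h import *
to(.5069,-.363,.042,np.radians(-3.76))
img,w=cloud("top")
[print(b) for b in blobs(w,.09,.106,(.5,.65),(-.2,.1),30)]
[print(b) for b in blobs(w,.068,.08,(.4,.65),(-.45,-.3))]
E
```

```text
time_s: 29.65
ee_pos: [0.495, -0.0301, 0.1686]
eef_rot: [3.141, -0.005, -0.065]
force: [0.6, -0.0, -0.3]
grip_width: 0.0474
grip_force: 0.0
time_s: 30.9
ee_pos: [0.4742, -0.33, 0.1664]
eef_rot: [3.141, -0.001, -0.066]
force: [0.8, -0.2, -0.6]
grip_width: 0.047
grip_force: 0.0
at [ 0.4742 -0.33    0.1664] shift [1.16 1.02 4.15] turn [ 0. -0.  0.]
([309.0, 188.0], np.int32(819), [0.606, 0.02, 0.1002], [[607.8, 19.9], [81.8, 43.1], 87.0])
([381.0, 191.0], np.int32(466), [0.5966, -0.126, 0.1], [[597.3, -126.1], [48.1, 48.4], 12.4])
([488.0, 193.0], np.int32(55), [0.5935, -0.3495, 0.0729], [[594.4, -350.5], [15.2, 16.6], 78.1])
```

Both caddies are home (caps within 1 mm of the expected positions). Fetching the first pin.

```bash
python3 -m inch '0 .58 .51 0 0 0 0;0 .58 .51 0 0 0 0;0 0 0 .9 0 0 0;0 0 0 .9 0 0 0;0 0 0 .9 0 0 0;0 0 0 0 0 0 0'
python3 -c "
from h import *
to(.5069,-.363,.042,np.radians(-3.76))
img,w=cloud('wrist')
cv2.imwrite('pics/w1.png',img)"
```

```text
time_s: 31.7
ee_pos: [0.5063, -0.3609, 0.0835]
eef_rot: [-3.14, 0.003, -0.065]
force: [1.1, 0.4, 0.7]
grip_width: 0.0468
grip_force: 0.0
at [ 0.5063 -0.3609  0.0835] shift [0.03 0.07 1.38] turn [-0.01  0.01  0.  ]
```

View pics/w1.png

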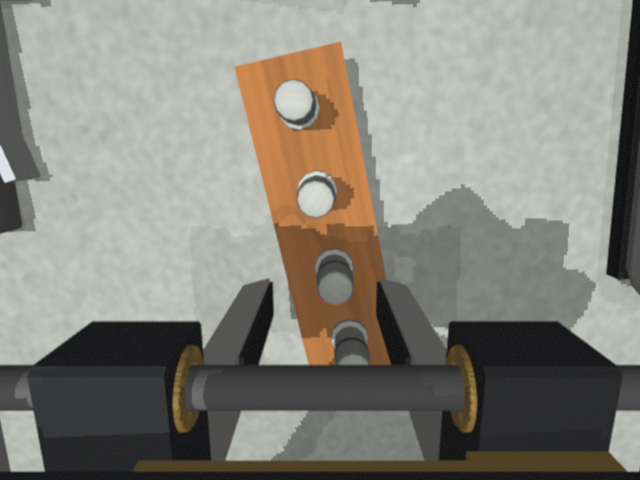

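The wrist view shows the third pin (335,278) between the open fingers, slightly right of centre. Descend and grip.

```bash
python3 -m inch '0 .03 .07 .7 0 0 0;0 0 0 .65 0 0 0;0 0 0 0 0 0 0' 
python3 -m inch '-1 0 0 0 0 0 0;-1 0 0 0 0 0 0;-1 0 0 0 0 0 0;-1 0 0 0 0 0 0' 30
python3 -c "
from h import *
to(.5069,-.363,.042,np.radians(-3.76))"
python3 -m inch '-1 0 0 -.7 0 0 0;-1 0 0 -.9 0 0 0;-1 0 0 -.5 0 0 0;-1 0 0 0 0 0 0'
python3 - <<'E'
from h import *
img,w=cloud("wrist");cv2.imwrite("pics/w2.png",img)
to(.6511,-.1289,.112,np.radians(-3.76))
E
```

```text
time_s: 32.12
ee_pos: [0.5068, -0.3631, 0.0425]
eef_rot: [-3.14, 0.003, -0.066]
force: [0.7, -0.5, 0.2]
grip_width: 0.0474
grip_force: 0.0
time_s: 32.62
ee_pos: [0.5078, -0.3642, 0.0451]
eef_rot: [3.141, -0.001, -0.065]
force: [0.3, -3.0, 1.5]
grip_width: 0.0173
grip_force: 30.0
at [ 0.5078 -0.3642  0.0451] shift [-0.03 -0.04  0.1 ] turn [ 0.01 -0.    0.  ]
time_s: 33.12
ee_pos: [0.5079, -0.3639, 0.1084]
eef_rot: [3.141, -0.001, -0.065]
force: [-0.3, -0.3, -0.3]
grip_width: 0.0173
grip_force: 30.0
at [ 0.5075 -0.3637  0.1073] shift [ 4.26 -8.12 -0.16] turn [-0.  0.  0.]
```

View pics/w2.png

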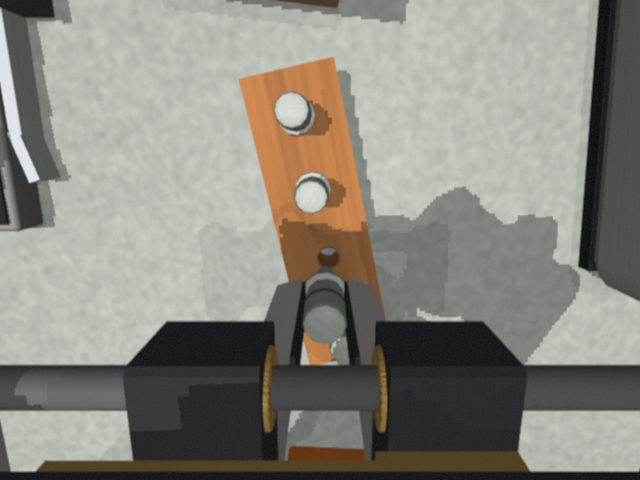

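Pin held between the fingers (325,310), its hole empty (328,257). Raise, go to the lantern bay's hole.

```bash
python3 -m inch '-1 0 0 -.9 0 0 0;-1 .9 0 -.6 0 0 0;-1 .9 -.8 0 0 0 0;-1 .9 -.9 0 0 0 0;-1 .8 -.9 0 0 0 0;-1 .7 -.9 0 0 0 0;-1 0 -.9 0 0 0 0;-1 0 -.9 0 0 0 0;-1 0 -.9 0 0 0 0;-1 0 -.9 0 0 0 0'
python3 -m inch '-1 0 -.9 0 0 0 0;-1 0 0 0 0 0 0'
python3 - <<'E'
from h import *
to(.652,-.1299,.085,np.radians(-3.76))
E
```

```text
time_s: 34.42
ee_pos: [0.6462, -0.1583, 0.1519]
eef_rot: [-3.141, 0.001, -0.066]
force: [0.5, -0.0, -0.3]
grip_width: 0.0173
grip_force: 30.0
time_s: 34.67
ee_pos: [0.6483, -0.1308, 0.1522]
eef_rot: [-3.141, 0.001, -0.063]
force: [0.0, 0.3, -0.3]
grip_width: 0.0176
grip_force: 30.0
at [ 0.6483 -0.1308  0.1522] shift [ 0.12 -0.04  2.24] turn [-0.    0.01  0.01]
```

```bash
python3 -m inch '-1 .12 -.04 .6 0 0 0;-1 0 0 .7 0 0 0;-1 0 0 .7 0 0 0;-1 0 0 .2 0 0 0;-1 0 0 0 0 0 0'
python3 - <<'E'
from h import *
to(.652,-.1299,.085,np.radians(-3.76))
a,_=cloud("wrist");b,_=cloud("side")
cv2.imwrite("pics/w3.png",np.hstack([a[180:420,160:480],cv2.resize(b[150:210,290:370],None,fx=4,fy=4)]))
E
```

```text
time_s: 35.3
ee_pos: [0.6525, -0.1321, 0.0861]
eef_rot: [-3.141, 0.001, -0.066]
force: [-0.0, -0.7, -0.4]
grip_width: 0.0176
grip_force: 30.0
at [ 0.6525 -0.1321  0.0861] shift [-0.02 -0.07  0.04] turn [-0.  0. -0.]
```

View pics/w3.png

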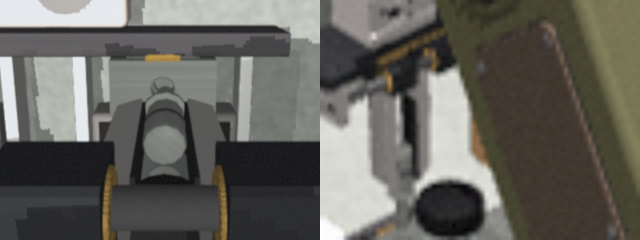

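The pin is upright above the right lug plate (pin head at (165,140) and tip at (160,90) in the crop). Correcting y by 2 mm and lowering gently.

```bash
python3 -m inch '-1 -.02 -.07 .1 0 0 0;-1 0 0 .1 0 0 0;-1 0 0 .1 0 0 0;-1 0 0 .1 0 0 0;-1 0 0 .1 0 0 0;-1 0 0 0 0 0 0'; python3 -m inch '-1 0 0 .1 0 0 0;-1 0 0 0 0 0 0'
python3 -c "
from h import *
to(.652,-.1299,.085,np.radians(-3.76))"
```

```text
time_s: 36.15
ee_pos: [0.6522, -0.1294, 0.0713]
eef_rot: [-3.142, 0.0, -0.065]
force: [-0.3, -0.3, 0.1]
grip_width: 0.0173
grip_force: 30.0
time_s: 36.4
ee_pos: [0.6522, -0.1294, 0.0684]
eef_rot: [-3.142, 0.0, -0.065]
force: [-0.9, 0.0, -1.4]
grip_width: 0.0173
grip_force: 30.0
at [ 0.6522 -0.1294  0.0684] shift [-0.    0.02 -0.55] turn [-0.  0.  0.]
```

```bash
python3 -m inch '-1 0 0 .1 0 0 0;-1 0 0 .1 0 0 0;-1 0 0 .1 0 0 0;-1 0 0 0 0 0 0'; python3 -m inch '-1 0 0 .1 0 0 0;-1 0 0 .1 0 0 0;-1 0 0 .1 0 0 0;-1 0 0 0 0 0 0'
```

```text
time_s: 36.9
ee_pos: [0.6521, -0.1297, 0.0593]
eef_rot: [3.141, 0.0, -0.066]
force: [0.6, -2.0, -1.3]
grip_width: 0.0172
grip_force: 30.0
time_s: 37.4
ee_pos: [0.6521, -0.1294, 0.0502]
eef_rot: [-3.141, 0.001, -0.066]
force: [-1.3, -2.0, -2.0]
grip_width: 0.0174
grip_force: 30.0
```

```bash
python3 -m inch '-1 0 0 .1 0 0 0;-1 0 0 .06 0 0 0;-1 0 0 0 0 0 0'; python3 -m inch '0 0 0 0 0 0 0;0 0 0 0 0 0 0;0 0 0 0 0 0 0;0 0 0 -.9 0 0 0;0 0 0 -.9 0 0 0;0 0 0 -.9 0 0 0;0 0 0 -.9 0 0 0;0 -.9 .9 0 0 0 0;0 -.9 .9 0 0 0 0;0 -.9 .9 0 0 0 0'
python3 -m inch '0 -.9 .9 0 0 0 0;0 -.9 .9 0 0 0 0;0 -.9 .9 0 0 0 0;0 0 .9 0 0 0 0;0 0 .9 0 0 0 0;0 0 .4 0 0 0 0;0 0 0 0 0 0 0'
python3 - <<'E'
from h import *
to(.464,-.3698,.045,np.radians(-3.76))
a,w=cloud("top")
[print(b) for b in blobs(w,.068,.085,(.55,.7),(-.2,.1),8)]
[print(b) for b in blobs(w,.09,.106,(.5,.65),(-.2,.1),30)]
E
```

```text
time_s: 37.78
ee_pos: [0.6522, -0.1293, 0.0455]
eef_rot: [-3.141, 0.0, -0.066]
force: [-0.2, -2.1, -1.6]
grip_width: 0.0172
grip_force: 30.0
time_s: 39.02
ee_pos: [0.5652, -0.2055, 0.154]
eef_rot: [3.142, -0.0, -0.065]
force: [0.3, -0.7, 0.4]
grip_width: 0.0474
grip_force: 0.0
time_s: 39.9
ee_pos: [0.4756, -0.3464, 0.1537]
eef_rot: [-3.141, 0.0, -0.066]
force: [0.0, -0.5, -0.9]
grip_width: 0.0469
grip_force: 0.0
at [ 0.4756 -0.3464  0.1537] shift [-0.33  0.81  3.62] turn [-0.  0. -0.]
([380.0, 170.0], np.int32(54), [0.6507, -0.1276, 0.073], [[650.3, -127.8], [15.4, 15.2], 5.1])
([308.0, 201.0], np.int32(108), [0.5862, 0.0215, 0.0776], [[587.4, 22.0], [80.9, 8.7], 84.1])
([309.0, 189.0], np.int32(822), [0.6059, 0.0199, 0.1003], [[607.7, 19.9], [82.2, 43.2], 85.4])
([381.0, 191.0], np.int32(475), [0.5965, -0.1256, 0.0997], [[597.8, -125.5], [49.4, 47.9], 45.2])
```

Pin 1 is seated: knob top at 73 mm, the same as in the stand. Second pin.

```bash
python3 -m inch '0 -.32 .81 0 0 0 0;0 0 0 .9 0 0 0;0 0 0 .9 0 0 0;0 0 0 .9 0 0 0;0 0 0 .5 0 0 0;0 0 0 0 0 0 0'
python3 -c "
from h import *
to(.4645,-.3705,.043,np.radians(-3.76))"
```

```text
time_s: 40.7
ee_pos: [0.4645, -0.3692, 0.0574]
eef_rot: [-3.141, 0.001, -0.065]
force: [0.4, 0.3, 0.6]
grip_width: 0.047
grip_force: 0.0
at [ 0.4645 -0.3692  0.0574] shift [0.   0.04 0.48] turn [-0.    0.01  0.  ]
```

```bash
python3 -m inch '0 0 .04 .46 0 0 0;0 0 0 0 0 0 0' 
python3 -m inch '-1 0 0 0 0 0 0;-1 0 0 0 0 0 0;-1 0 0 0 0 0 0;-1 0 0 0 0 0 0' 30
python3 -m inch '-1 0 0 -.7 0 0 0;-1 0 0 -.9 0 0 0;-1 0 0 -.9 0 0 0;-1 0 0 -.9 0 0 0;-1 0 0 -.4 0 0 0;-1 0 0 0 0 0 0'
python3 -c "
from h import *
p=np.array([.464,-.3698]);H=np.array([.6606,.0158]);print(H-p);to(.661,.0148,.15,np.radians(-3.76))"
```

```text
time_s: 40.95
ee_pos: [0.4642, -0.371, 0.0435]
eef_rot: [-3.141, 0.001, -0.066]
force: [-0.2, 0.5, 0.0]
grip_width: 0.0468
grip_force: 0.0
time_s: 41.45
ee_pos: [0.4645, -0.3713, 0.0443]
eef_rot: [3.141, -0.0, -0.065]
force: [-0.3, 0.5, 1.4]
grip_width: 0.0174
grip_force: 30.0
time_s: 42.2
ee_pos: [0.4645, -0.3713, 0.1582]
eef_rot: [3.141, -0.001, -0.065]
force: [-0.2, -0.3, -1.4]
grip_width: 0.0173
grip_force: 30.0
[0.1966 0.3856]
at [ 0.4645 -0.3713  0.1582] shift [  5.69 -13.27   0.27] turn [ 0. -0.  0.]
```

```bash
python3 -m inch '-1 .7 -.9 0 0 0 0;-1 .7 -.9 0 0 0 0;-1 .7 -.9 0 0 0 0;-1 .7 -.9 0 0 0 0;-1 .7 -.9 0 0 0 0;-1 .7 -.9 0 0 0 0;-1 .7 -.9 0 0 0 0;-1 .7 -.9 0 0 0 0;-1 0 -.9 0 0 0 0;-1 0 -.9 0 0 0 0'
python3 -m inch '-1 0 -.9 0 0 0 0;-1 0 -.9 0 0 0 0;-1 0 -.9 0 0 0 0;-1 0 -.9 0 0 0 0;-1 0 -.6 0 0 0 0;-1 0 0 0 0 0 0'
python3 -c "
from h import *
to(.6611,.0145,.085,np.radians(-3.76))
img,w=cloud('side');[print(b) for b in blobs(w,.09,.106,(.5,.65),(-.2,.1),30)]"
```

```text
time_s: 43.45
ee_pos: [0.6494, -0.1117, 0.156]
eef_rot: [-3.141, 0.003, -0.065]
force: [0.1, 0.3, -0.9]
grip_width: 0.0174
grip_force: 30.0
time_s: 44.2
ee_pos: [0.6578, 0.0138, 0.1572]
eef_rot: [3.142, 0.001, -0.064]
force: [0.1, -0.8, -0.8]
grip_width: 0.0177
grip_force: 30.0
at [0.6578 0.0138 0.1572] shift [ 0.11 -0.03  2.41] turn [0.   0.01 0.01]
([322.0, 201.0], np.int32(154), [0.5929, -0.1231, 0.0983], [[595.0, -126.0], [46.1, 52.7], 43.8])
([282.0, 222.0], np.int32(328), [0.6012, 0.0234, 0.0984], [[603.8, 20.5], [83.0, 45.7], 86.6])
```

```bash
python3 -m inch '-1 .11 -.03 .6 0 0 0;-1 0 0 .7 0 0 0;-1 0 0 .7 0 0 0;-1 0 0 .3 0 0 0;-1 0 0 0 0 0 0'
python3 -c "
from h import *
to(.6611,.0145,.07,np.radians(-3.76))"
```

```text
time_s: 44.88
ee_pos: [0.6611, 0.0132, 0.0882]
eef_rot: [3.142, 0.001, -0.066]
force: [1.1, -0.1, -0.2]
grip_width: 0.0173
grip_force: 30.0
at [0.6611 0.0132 0.0882] shift [-0.   -0.04  0.61] turn [ 0.    0.01 -0.  ]
```

```bash
python3 -m inch '-1 0 -.04 .1 0 0 0;-1 0 0 .1 0 0 0;-1 0 0 .1 0 0 0;-1 0 0 .1 0 0 0;-1 0 0 .1 0 0 0;-1 0 0 .1 0 0 0;-1 0 0 0 0 0 0'; python3 -m inch '-1 0 0 .1 0 0 0;-1 0 0 .1 0 0 0;-1 0 0 0 0 0 0'
python3 -m inch '-1 0 0 .1 0 0 0;-1 0 0 .1 0 0 0;-1 0 0 0 0 0 0'
```

```text
time_s: 45.75
ee_pos: [0.6613, 0.0149, 0.0708]
eef_rot: [3.142, 0.0, -0.065]
force: [-1.0, 1.0, 0.1]
grip_width: 0.0175
grip_force: 30.0
time_s: 46.12
ee_pos: [0.6613, 0.0149, 0.0647]
eef_rot: [3.142, 0.001, -0.065]
force: [-0.0, -0.0, -0.3]
grip_width: 0.017
grip_force: 30.0
time_s: 46.5
ee_pos: [0.6613, 0.0149, 0.0587]
eef_rot: [3.142, 0.001, -0.065]
force: [-0.2, -1.2, -0.3]
grip_width: 0.0174
grip_force: 30.0
```

Tip is already in the tongue (18 mm up). Seat it, release and head for the isolator.

```bash
python3 -m inch '-1 0 0 .1 0 0 0;-1 0 0 .1 0 0 0;-1 0 0 .1 0 0 0;-1 0 0 .1 0 0 0;-1 0 0 .06 0 0 0;-1 0 0 0 0 0 0'
python3 -m inch '0 0 0 0 0 0 0;0 0 0 0 0 0 0;0 0 0 0 0 0 0;0 0 0 -.9 0 0 0;0 0 0 -.9 0 0 0;0 0 0 -.9 0 0 0;0 0 0 -.9 0 0 0;-1 0 0 0 0 0 0'
python3 -m inch '-1 -.9 -.9 0 0 0 0;-1 -.9 -.9 0 0 0 0;-1 -.9 -.9 0 0 0 0;-1 -.9 -.9 0 0 0 0;-1 -.9 -.9 0 0 0 0;-1 -.9 -.9 0 0 0 0;-1 -.9 -.9 0 0 0 0;-1 0 -.9 0 0 0 0;-1 0 -.9 0 0 0 0;-1 0 0 0 0 0 0'
python3 - <<'E'
from h import *
to(.45,.3405,.09,np.radians(10.5))
a,w=cloud("top")
[print(b) for b in blobs(w,.068,.085,(.55,.7),(-.2,.1),8)]
[print(b) for b in blobs(w,.09,.106,(.5,.65),(-.2,.1),30)]
a,w=cloud("side")
[print("iso",b) for b in blobs(w,.085,.112,(.4,.62),(.3,.42))]
E
```

```text
time_s: 47.25
ee_pos: [0.6614, 0.0149, 0.0451]
eef_rot: [-3.142, 0.0, -0.065]
force: [0.5, -0.1, -0.7]
grip_width: 0.0175
grip_force: 30.0
time_s: 48.25
ee_pos: [0.6623, 0.0149, 0.1554]
eef_rot: [-3.141, -0.004, -0.065]
force: [0.2, 0.4, -1.1]
grip_width: 0.0401
grip_force: 0.0
time_s: 49.5
ee_pos: [0.4881, 0.2707, 0.152]
eef_rot: [3.141, 0.001, -0.064]
force: [-1.5, -1.2, -0.4]
grip_width: 0.0004
grip_force: 0.0
at [0.4881 0.2707 0.152 ] shift [-1.41 -2.24  2.07] turn [ 0.    0.01 -1.41]
([310.0, 167.0], np.int32(57), [0.6595, 0.0165, 0.0728], [[659.7, 16.7], [15.9, 16.1], 40.6])
([380.0, 170.0], np.int32(53), [0.6508, -0.1278, 0.0723], [[650.8, -127.9], [16.8, 14.8], 0.6])
([309.0, 201.0], np.int32(98), [0.5859, 0.0213, 0.0772], [[586.1, 20.7], [78.4, 7.1], 87.0])
([309.0, 188.0], np.int32(815), [0.6061, 0.0198, 0.1003], [[607.7, 19.9], [82.0, 43.1], 85.8])
([381.0, 191.0], np.int32(471), [0.5966, -0.1257, 0.0997], [[597.8, -126.1], [48.1, 47.8], 58.6])
iso ([213.0, 307.0], np.int32(107), [0.4804, 0.3473, 0.1013], [[481.4, 344.6], [23.2, 25.2], 2.9])
```

```bash
python3 -m inch '-1 -.7 -.75 0 0 0 0;-1 -.7 -.75 0 0 0 0;-1 0 -.74 0 0 0 0;-1 0 0 0 0 0 -.7;-1 0 0 0 0 0 -.71;-1 0 0 .7 0 0 0;-1 0 0 .7 0 0 0;-1 0 0 .67 0 0 0;-1 0 0 0 0 0 0'
python3 -m inch '-1 .4 0 0 0 0 0;-1 .4 0 0 0 0 0;-1 .4 0 0 0 0 0;-1 .4 0 0 0 0 0;-1 .4 0 0 0 0 0;-1 .4 0 0 0 0 0;-1 .3 0 0 0 0 0;-1 .2 0 0 0 0 0;-1 0 0 0 0 0 0'
python3 -c "
from h import *
to(.546,.3575,.09,np.radians(10.5))"
```

```text
time_s: 50.72
ee_pos: [0.4508, 0.3382, 0.0898]
eef_rot: [3.14, 0.003, 0.18]
force: [-0.3, -0.3, 0.5]
grip_width: 0.0008
grip_force: 0.0
time_s: 51.85
ee_pos: [0.5371, 0.3552, 0.091]
eef_rot: [3.142, -0.0, 0.181]
force: [-0.2, 0.5, 0.7]
grip_width: 0.0005
grip_force: 0.0
at [0.5371 0.3552 0.091 ] shift [ 0.31 -0.02  0.03] turn [ 0.   -0.   -0.02]
```

```bash
python3 -m inch '-1 .15 0 0 0 0 0;-1 .15 0 0 0 0 0;-1 0 0 0 0 0 0'
python3 -m inch '-1 .07 0 0 0 0 0;-1 0 0 0 0 0 0'
```

```text
time_s: 52.22
ee_pos: [0.5455, 0.3568, 0.0912]
eef_rot: [3.142, 0.001, 0.181]
force: [-4.4, -0.6, 1.1]
grip_width: 0.0003
grip_force: 1.8
time_s: 52.48
ee_pos: [0.5461, 0.357, 0.091]
eef_rot: [3.141, 0.004, 0.181]
force: [-15.6, -3.7, 6.1]
grip_width: 0.0003
grip_force: 7.7
```

Against the end stop. Retreat and check everything before handing in.

```bash
python3 -m inch '-1 -.5 0 0 0 0 0;-1 -1 0 0 0 0 0;-1 -1 0 -.5 0 0 0;-1 0 0 -.9 0 0 0;-1 0 0 -.9 0 0 0;-1 0 0 -.9 0 0 0;-1 0 0 0 0 0 0;-1 0 0 0 0 0 0'
python3 - <<'E'
from h import *
a,w=cloud("top")
[print(b) for b in blobs(w,.068,.085,(.55,.7),(-.2,.1),8)]
[print(b) for b in blobs(w,.09,.106,(.5,.65),(-.2,.1),30)]
s,w=cloud("side")
[print("iso",b) for b in blobs(w,.085,.112,(.4,.62),(.3,.42))]
cv2.imwrite("pics/end.png",np.hstack([cv2.resize(a[120:280,100:420],None,fx=1.25,fy=1.25),cv2.resize(s[180:340,160:360],(400,200))]))
E
```

```text
time_s: 53.48
ee_pos: [0.4738, 0.3435, 0.1862]
eef_rot: [3.141, 0.001, 0.181]
force: [-0.4, -0.2, -0.4]
grip_width: 0.0004
grip_force: 0.0
([310.0, 167.0], np.int32(57), [0.6595, 0.0164, 0.0729], [[659.9, 16.6], [15.3, 16.5], 40.5])
([380.0, 170.0], np.int32(56), [0.6506, -0.1278, 0.0727], [[650.8, -127.6], [15.8, 15.8], 12.8])
([307.0, 201.0], np.int32(86), [0.5857, 0.0238, 0.0777], [[585.8, 23.6], [72.2, 4.8], 85.0])
([309.0, 188.0], np.int32(819), [0.606, 0.0197, 0.1003], [[608.1, 19.8], [81.9, 43.6], 86.2])
([381.0, 191.0], np.int32(472), [0.5965, -0.1256, 0.0998], [[597.4, -126.3], [48.2, 48.6], 16.8])
iso ([187.0, 293.0], np.int32(101), [0.5599, 0.3635, 0.1011], [[562.8, 363.1], [23.1, 22.7], 7.6])
```

View pics/end.png

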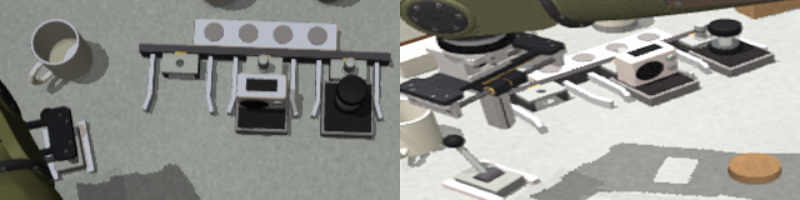

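The final picture shows both caddies home and pinned, with knobs at (264,62) and (348,65). The isolator ball at (453,141) is back at its starting side pixel (187,293), so it is on, and the mug is untouched.

```bash
python3 -c "
from station import ticket
print(ticket.hand_in())"
```

```text
the job is handed in; nothing more can be done
None
```

The job is handed in, with no verdict shown: the isolator was switched off first, both caddies present (lantern in the right bay, radio in the middle) were pushed home and pinned, and the isolator was switched back on; the battery caddy was absent.

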